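# Load a disc into a welding jig

### The job

With the fingertips, push the loose aluminium disc across the blue jig plate until it drops into the round recess and lies flat in it. Then push the red swing arm by its black pin until it stops over the disc. Slide things only: do not pick up the disc or anything else, and leave the other things on the plate and the bench where they are.

Things in the scene. Friction and masses are not known exactly. Their poses are not given: they have to be found in the camera images.
- disc: plain aluminium disc, 50 mm across, 12 mm thick, about 64 g, at the start lying loose and flat on the jig plate; origin at the centre of its underside, z up through the disc. Seated, its top stands 1 mm above the plate's top and its underside is 11 mm below the plate's top
- jig: blue steel jig plate fixed to the bench, 200 mm (its x) by 240 mm (its y), 20 mm thick; origin at the centre of its underside, on the bench top (z = 0). The recess and the arm are on the plate's +y side, the disc starts on its -y side with nothing between the disc and the recess
- recess (a point): centre of the mouth of the round recess, level with the plate's top (20 mm above the bench): 54 mm across, 11 mm deep, sharp rim, yellow floor; 10 mm along x and 30 mm along y from the plate's centre
- swing_arm (a joint): angle of the red swing arm about its upright pivot: 0 = fully open (arm along the plate's +y), grows counter-clockwise seen from above to 1.571 = on its stop, arm over the recess, along the plate's -x from the pivot. It turns stiffly (0.05 N m, under 1 N at the pin) and stays where it is left.
- pivot (a point): on the arm's pivot axis, 6 mm above the plate's top; 65 mm along the plate's +x from the recess centre. The pivot boss is 26 mm across and ends 16 mm above the plate's top, with a bolt head 12 mm across, 7 mm tall on it
- pin (a point): half-way up the black upright pin on the arm's free end: pin 12 mm across, 30 mm tall (16 to 46 mm above the plate's top), 90 mm from the pivot axis. The arm is 16 mm wide and spans 6 to 16 mm above the plate's top; its rubber foot reaches down to 3 mm above it: it clears the seated disc, not one lying on the plate
- collar: steel collar ring, 34 mm outside, 22 mm tall, standing on the jig plate in its corner away from the disc; bystander; origin at the centre of its underside
- offcut: aluminium square tube offcut 100x40x40 mm lying on the bench; bystander; origin under its centre
- finial: steel railing finial, 48 mm across, 64 mm tall, upright on the bench; bystander; origin at the centre of its foot
- brush: hand brush lying on the bench; bystander
- hammer: hammer lying on the bench; bystander
- clamp: black and red bar clamp, 240 mm long, lying on the bench; bystander
- brass_disc: small brass disc, 36 mm across and 8 mm thick, on the bench; not the part to load; bystander
Things that resemble listed ones, but are neither listed nor needed, are in the scene too. There is more than one size of the disc; the one meant has the size given above.

How it is judged:
By the outcome, as a careful person would: the job done as asked, in the order asked, and still so for the second after the job is handed in, with the robot touching nothing.
It also fails if it takes over 53 s, if anything falls off the work surface, if the arm or the gripper's body presses on something with over 40 N, if the wrist force passes 120 N, or if a joint passes its speed limit or range.

### The arm

A 7-joint arm with a two-finger parallel gripper is mounted at the origin on the work surface. World frame = base frame: x ahead of the robot, y to its left, z up, the work surface at z = 0. Lengths are in mm, angles in rad, forces in N, time in s.
With the tool pointing down it reaches from about 425 to 825 mm from the base axis. Payload 3.6 kg.
Tool frame: the origin (TCP) lies between the finger pads; the fingertips stand robot.tcp_to_tips ahead of it and the grasp point (between the pads) lies 11 mm behind it (robot.tcp_to_tips is the distance from the TCP to the fingertips, in mm); x points along the fingers, y is the direction in which the jaws open and shut, and the axes are right-handed (so a half turn about x gives the same grasp; the last joint's range is limited). The gripper opens to 85 mm and grips with 20 to 120 N. Pads are 22 mm wide; open, the fingers measure 114 mm over their backs; the gripper's body (76 mm by 85 mm) begins 54 mm behind the grasp point. The pads swing forward as they close: fully open they stand 13 mm farther back than shut.
Start: joints at [-1.25, 0.615, -0.013, 1.423, 0.008, 1.103, -0.04], TCP at [221.506, 611.063, 239.297] pointing down, gripper open.
Joint ranges: [-3.12, 3.12], [-0.3, 2.06], [-1.34, 1.32], [0.26, 2.42], [-1.36, 4.5], [0.01, 1.98], [-2.84, 2.84]. Speed limits (rad/s): [2.79, 2.79, 3.14, 3.14, 3.14, 3.14, 3.14].

### API

Orientations are given as a rotation vector (axis times angle).
In Python, from workcell import robot, read_camera, get_calibration gives the robot as it stands. The module is installed in compiled form; this text tells all that it offers.
- The arm moves only by the tool step_arm, never from a script. Its argument "series" is a list that holds one entry, the list of rows, each a list of 5 numbers: the shift along the tool's x, y, z scaled (see below), then the turn about the tool's x scaled (see below), then the opening, from 0 (shut) to 1 (fully open). A call has exactly 10 rows; each row shifts and turns the pose as measured when the row begins, along the tool's axes as they then stand; what a row does not reach is not made up. The controller multiplies each number of a shift by 0.025 m and each number of a turn by 6 degrees. A row lasts 1/10 s, in which the tool goes at most 50 mm and 8.59 degrees, less where a joint would pass 70% of its speed; a pose out of reach is approached as far as the arm can. A call with a number of a shift or a turn outside -1 to 1 is refused whole. A call with a gripper value outside its range is refused whole. The fingers move at their own pace and stop on an object; "force" is the grip in N (left out, the last holds). Time passes only in rows, so rows that do not move let the fingers close, or fill a call up. It gives the time, the measured TCP pose, the force and the opening at its end, in the units of the state.
- robot.observe(): the state, without advancing time (a new reading comes with each control period).
- read_camera(name): name is "scene" or "side" or "wrist"; returns (picture, depth): 400x640x3 uint8, blue, green, red; 400x640 float32, mm along the optical axis (not along the pixel's ray), 0 where there is no reading.
- get_calibration(name): a dict with "vertical_fov" (degrees; the focal length in pixels is half the picture's height over the tangent of half this angle, whatever the lens; pixels are square), "cx", "cy" (the principal point, pixels), "origin" and "orientation" of the camera in the world. Camera axes: x right, y down, z forward; pixel columns grow to the right and rows downward; lengths in mm; the calibration is good to about 2 mm. The wrist camera is an equidistant fisheye: a pixel r from the principal point sees the ray r / f radians off the axis. A picture is of the moment at which its call begins: read the wrist's pose just before it. get_calibration takes no time and is no camera call; for the wrist camera it gives the pose at the moment of the call.
- robot.finish_job(): hands the job in, once; it reports no verdict.
The state is a dict: "time_s": time; "qpos": joint angles; "qd": joint speeds; "tau": joint torques, N m; "position": TCP position; "orientation": TCP orientation; "force": force on the tool from outside, world axes, zero at the start; "ft_torque": the same for the moment, N m; "grip_width": finger opening in mm.
Only numpy, scipy, OpenCV 4.12 (cv2) and the standard library are available. Lean on these libraries where they do the work, as an engineer would, in place of code of your own. Each camera call takes 0.05 s, during which the arm holds its last target.

## Working session

There is one attempt and no reset: what is moved stays moved. The work goes in short steps, Python scripts to look and compute and a tool call to move; the robot and the scene stay as the last step left them, time stands still between calls to the robot, and variables do not carry over. Pictures are saved under pics/ and viewed, and the job is handed in when it is done.

Besides the shell and the picture viewer there is one more tool, called after "Request:" by a JSON object that holds its "api" and its "payload". step_arm: Moves the arm, as the interface text tells. Its arguments: {"type":"object","properties":{"series":{"type":"array","items":{"type":"array","items":{"type":"array","items":{"type":"number"}}}},"force":{"type":"number"}},"required":["series"]}

```bash
mkdir -p pics
python3 - <<'E'
from workcell import robot, read_camera, get_calibration
import cv2,numpy as np
s=robot.observe();print({k:np.round(v,3) for k,v in s.items()},robot.tcp_to_tips)
for n in ["scene","side","wrist"]:
    c=get_calibration(n);print(n,c)
    p,d=read_camera(n);cv2.imwrite(f"pics/{n}0.png",p);np.savez(f"pics/{n}0.npz",p=p,d=d,c=np.array([c],dtype=object))
E
```

```text
{'time_s': np.float64(0.0), 'qpos': array([-1.25 ,  0.616, -0.013,  1.425,  0.008,  1.103, -0.04 ]), 'qd': array([-0.   , -0.001, -0.001, -0.002, -0.   ,  0.   ,  0.   ]), 'tau': array([ 0.0000e+00, -4.6923e+01,  2.5900e-01, -1.7104e+01,  1.0000e-02,
        1.0000e-02,  0.0000e+00]), 'position': array([221.263, 610.376, 238.09 ]), 'orientation': array([ 0.271,  1.554, -0.275]), 'force': array([-0.493,  0.384, -0.388]), 'ft_torque': array([0.007, 0.006, 0.016]), 'grip_width': np.float64(85.397)} 8.0
scene {'vertical_fov': 56.51146565829573, 'cx': 316.48960463027777, 'cy': 198.45456744285673, 'origin': array([1009.91373038, -222.04713995, 1060.17533043]), 'orientation': array([-2.25137806, -1.46051632,  0.40662661])}
side {'vertical_fov': 48.455636797861644, 'cx': 327.81914857164577, 'cy': 202.31524654782768, 'origin': array([ 457.24079592, 1223.23986013,  807.5250779 ]), 'orientation': array([-2.56495740e-03,  2.71411530e+00, -1.53831786e+00])}
wrist {'vertical_fov': 65.70646984690485, 'cx': 315.4764176663304, 'cy': 199.61422327568405, 'origin': array([153.53380408, 634.50045878, 372.26068202]), 'orientation': array([2.36640662, 1.66073572, 0.23998263])}
```

View pics/scene0.png

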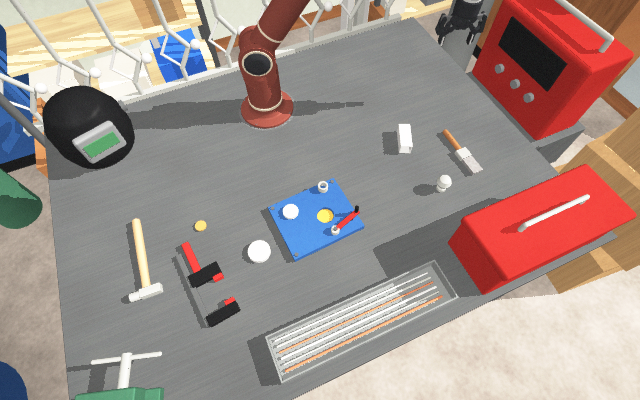

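View pics/side0.png

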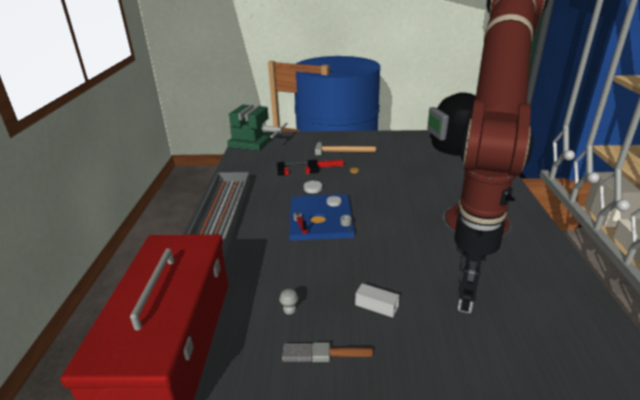

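View pics/wrist0.png

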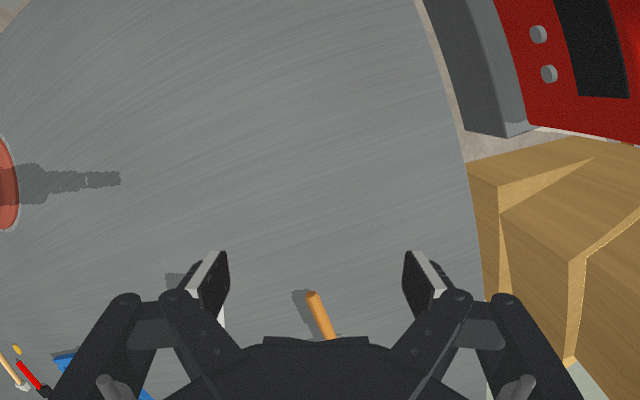

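The scene view shows the jig plate at about (317,218), with the disc at (290,211), the yellow recess at (325,215), the arm from the pivot at (335,230) to the pin at (356,210), and the collar at (323,187). A larger decoy disc lies on the bench at (259,251).

```bash
cat > h.py <<'E'
import numpy as np,cv2
from scipy.spatial.transform import Rotation as R
def ray(c,u,v,fish=False):
    u=np.atleast_1d(u).astype(float);v=np.atleast_1d(v).astype(float)
    f=200/np.tan(np.radians(c['vertical_fov'])/2)
    x=(u-c['cx'])/f;y=(v-c['cy'])/f
    if fish:
        r=np.hypot(x,y)+1e-12;d=np.stack([x/r*np.sin(r),y/r*np.sin(r),np.cos(r)],-1)
    else: d=np.stack([x,y,np.ones_like(x)],-1)
    return np.array(c['origin']),R.from_rotvec(c['orientation']).apply(d)
def onplane(c,u,v,z,fish=False):
    o,d=ray(c,u,v,fish);return o+d*((z-o[2])/d[:,2])[:,None]
def tri(c1,p1,f1,c2,p2,f2):
    o1,d1=ray(c1,*p1,f1);o2,d2=ray(c2,*p2,f2);d1=d1[0]/np.linalg.norm(d1);d2=d2[0]/np.linalg.norm(d2)
    t=np.linalg.lstsq(np.stack([d1,-d2],1),o2-o1,rcond=None)[0]
    a=o1+t[0]*d1;b=o2+t[1]*d2;return (a+b)/2,np.linalg.norm(a-b)
def load(n):
    z=np.load(f'pics/{n}.npz',allow_pickle=True);return z['p'],z['d'],z['c'][0]
E
python3 - <<'E'
from h import *
for n,roi in (("scene0",(255,170,375,270)),("side0",(275,180,365,250))):
    p,d,c=load(n);x0,y0,x1,y1=roi
    hsv=cv2.cvtColor(p,cv2.COLOR_BGR2HSV)
    def m(lo,hi):
        k=cv2.inRange(hsv,lo,hi);z=np.zeros_like(k);z[y0:y1,x0:x1]=k[y0:y1,x0:x1];return z
    b=m((100,120,40),(125,255,255))
    cs,_=cv2.findContours(b,0,1);cs=max(cs,key=cv2.contourArea);h=cv2.convexHull(cs)[:,0]
    P=onplane(c,h[:,0],h[:,1],20)
    print(n,'jig hull rect',cv2.minAreaRect(P[:,:2].astype(np.float32)))
    y=m((22,100,100),(35,255,255));v,u=np.nonzero(y);print('yellow',u.mean(),v.mean(),len(u),onplane(c,u.mean(),v.mean(),9))
    r=m((0,130,60),(8,255,255))|m((172,130,60),(180,255,255));v,u=np.nonzero(r)
    if len(u):
        P=onplane(c,u,v,36);print('red',len(u),P.mean(0),cv2.minAreaRect(P[:,:2].astype(np.float32)))
    w=m((0,0,130),(180,60,255));
    for k in cv2.findContours(w,0,1)[0]:
        if cv2.contourArea(k)>8:
            M=cv2.moments(k);uu,vv=M['m10']/M['m00'],M['m01']/M['m00'];print('white',cv2.contourArea(k),uu,vv,onplane(c,uu,vv,32), d[int(vv),int(uu)])
    cv2.imwrite(f'pics/z_{n}.png',cv2.resize(p[y0:y1,x0:x1],None,fx=5,fy=5,interpolation=cv2.INTER_CUBIC))
E
```

```text
scene0 jig hull rect ((515.8253784179688, -25.172996520996094), (206.9279327392578, 239.9125213623047), 3.457061767578125)
yellow 324.6975308641975 215.3641975308642 162 [[519.20036667   6.75449369   9.        ]]
red 127 [571.75406231  58.84939104  36.        ] ((571.02685546875, 60.92779541015625), (16.23387908935547, 88.28428649902344), 18.41329574584961)
white 11772.0 314.4551194925813 219.47642711518859 [[529.93299193 -32.97080443  32.        ]] 1164.2537
side0 jig hull rect ((511.0791015625, -12.262374877929688), (202.5311279296875, 271.2145080566406), 3.4102578163146973)
yellow nan nan 0 [[nan nan nan]]
red 64 [568.67491566  66.18460877  36.        ] ((567.9168090820312, 66.80891418457031), (14.929320335388184, 90.94224548339844), 17.239707946777344)
white 38.5 345.2987012987013 220.6147186147186 [[430.25342835  41.90768262  32.        ]] 1390.9211
white 91.5 333.0255009107468 201.07103825136613 [[469.48395174 -80.15474146  32.        ]] 1513.6799
white 139.0 312.08992805755395 186.70503597122303 [[ 545.37605968 -183.08769763   32.        ]] 1643.711<stdin>:11: RuntimeWarning: Mean of empty slice.
  ret = ret.dtype.type(ret / rcount)
```

```bash
ls pics
```

```text
scene0.npz
scene0.png
side0.npz
side0.png
wrist0.npz
wrist0.png
z_scene0.png
z_side0.png
```

View pics/z_scene0.png

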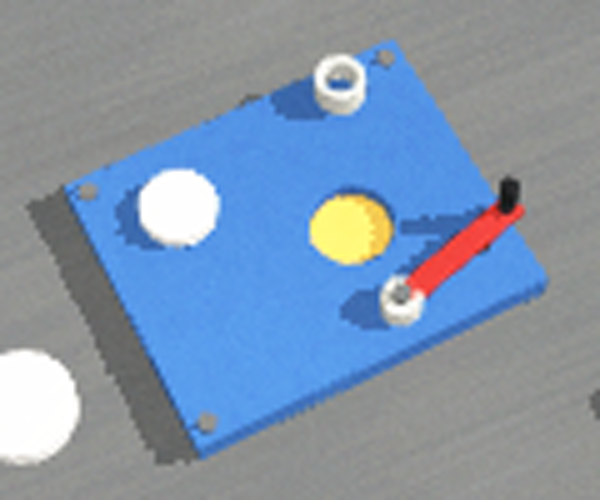

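View pics/z_side0.png

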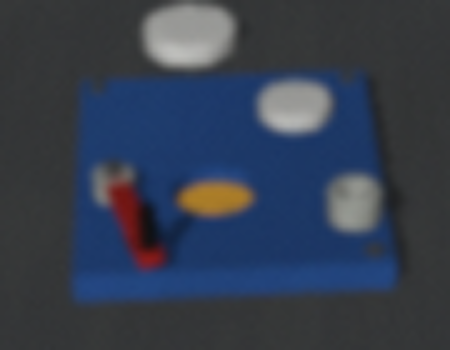

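Run:
```python
from h import *
from workcell import robot
s=robot.observe();T=R.from_rotvec(s['orientation']).as_matrix();print('tool axes cols\n',T.round(4))
_,_,c=load('wrist0');C=R.from_rotvec(c['orientation']).as_matrix()
print('cam in tool',T.T@(c['origin']-s['position']),'\n',(T.T@C).round(3))
# scene estimates
p,d,c=load('scene0')
def Z(u,v):return 255+u/5-.4,170+v/5-.4
for n,u,v,z in [('c1',68,187,20),('c2',393,42,20),('c3',545,283,20),('c4',203,447,20),('disc',179,207,32),('recess',352,227,20),('pinTop',510,182,66),('pinbase',508,210,36),('boss/bolt',401,291,43),('collar',340,72,42)]:
    print(n,onplane(c,*Z(u,v),z).round(1))
p,d,c2=load('side0')
def S(u,v):return 275+u/5-.4,180+v/5-.4
for n,a,b in [('disc',(179,207),(294,98)),('recess',(352,227),(216,192)),('pinTop',(510,182),(148,208))]:
    print('tri',n,tri(c,Z(*a),False,c2,S(*b),False))
```

```text
tool axes cols
 [[-7.000e-04  3.408e-01  9.402e-01]
 [-1.900e-03  9.402e-01 -3.408e-01]
 [-1.000e+00 -2.000e-03  0.000e+00]]
cam in tool [-133.86889044   -0.85846162  -71.89361847] 
 [[ 0.001 -0.288  0.958]
 [ 1.     0.001 -0.001]
 [-0.     0.958  0.288]]
c1 [[ 423.1 -147.4   20. ]]
c2 [[408.9  88.   20. ]]
c3 [[607.8  98.2  20. ]]
c4 [[ 620.3 -134.9   20. ]]
disc [[471.9 -89.7  32. ]]
recess [[523.6   5.8  20. ]]
pinTop [[556.5  96.   66. ]]
pinbase [[560.   95.5  36. ]]
boss/bolt [[585.9   9.7  43. ]]
collar [[428.3  40.5  42. ]]
tri disc (array([469.92359767, -90.16440478,  32.36629288]), np.float64(3.947948171696697))
tri recess (array([520.82593111,   5.74599029,  18.37585444]), np.float64(3.7199776094643546))
tri pinTop (array([556.4535386 ,  95.81426208,  66.40706309]), np.float64(0.5032579832914243))
```

```bash
cat > plan.py <<'E'
from h import *
from workcell import robot
def yaw(T): return np.degrees(np.arctan2(T[1,2],T[0,2]))
def plan(goal,yawgoal,n=10,mx=25.,grip=1,quiet=False,start=None):
    """straight line to goal (mm) and tool-z heading, printed as rows"""
    s=robot.observe();p=np.array(s['position']) if start is None else start[0];T=R.from_rotvec(s['orientation']).as_matrix() if start is None else start[1]
    print('t',round(float(s['time_s']),2),'pos',p.round(1),'yaw',yaw(T).round(2),'F',np.round(s['force'],1),'w',round(float(s['grip_width']),1))
    rows=[]
    for i in range(n):
        dl=np.array(goal)-p;L=np.linalg.norm(dl);st=dl*min(1,mx/max(L,1e-9))
        a=-((yawgoal-yaw(T)+180)%360-180);a=np.clip(a,-6,6)
        loc=T.T@st/25;loc=np.round(loc,2);a=np.round(a/6,2)
        rows.append([*loc.tolist(),float(a),grip]);p=p+T@loc*25;T=T@R.from_rotvec([np.radians(a*6),0,0]).as_matrix()
    print(rows);print('end',p.round(1),yaw(T).round(1));return p,T
E
python3 -c "
from plan import *
e=plan([420,330,240],-118.6)
e=plan([420,330,240],-118.6,start=e)
"
```

```text
t 0.15 pos [221.3 610.6 238.4] yaw -19.92 F [-1.2 -0.1 -0.7] w 85.5
[[-0.0, -0.57, 0.82, 1.0, 1], [-0.0, -0.48, 0.88, 1.0, 1], [-0.0, -0.39, 0.92, 1.0, 1], [-0.0, -0.29, 0.96, 1.0, 1], [-0.0, -0.19, 0.98, 1.0, 1], [-0.01, -0.08, 1.0, 1.0, 1], [-0.0, 0.02, 1.0, 1.0, 1], [-0.01, 0.13, 0.99, 1.0, 1], [-0.0, 0.23, 0.97, 1.0, 1], [-0.01, 0.33, 0.94, 1.0, 1]]
end [365.9 406.7 239.4] -79.9
t 0.15 pos [365.9 406.7 239.4] yaw -79.92 F [-1.2 -0.1 -0.7] w 85.5
[[-0.0, 0.42, 0.91, 1.0, 1], [-0.01, 0.52, 0.85, 1.0, 1], [-0.0, 0.6, 0.8, 1.0, 1], [-0.01, 0.52, 0.55, 1.0, 1], [0.0, 0.0, -0.0, 1.0, 1], [0.0, 0.0, -0.0, 1.0, 1], [0.0, 0.0, -0.0, 0.45, 1], [0.0, 0.0, -0.0, -0.0, 1], [0.0, 0.0, -0.0, -0.0, 1], [0.0, 0.0, -0.0, -0.0, 1]]
end [420.  329.9 240. ] -118.6
```

Request:
{"api": "step_arm", "payload": {"series": [[[0,-0.57,0.82,1,0.35],[0,-0.48,0.88,1,0.35],[0,-0.39,0.92,1,0.35],[0,-0.29,0.96,1,0.35],[0,-0.19,0.98,1,0.35],[0,-0.08,1,1,0.35],[0,0.02,1,1,0.35],[0,0.13,0.99,1,0.35],[0,0.23,0.97,1,0.35],[0,0.33,0.94,1,0.35]]]}}

```text
time_s: 1.15
position: [361.7, 398.9, 233.8]
orientation: [1.095, 1.277, -1.112]
force: [0.4, 0.2, -0.3]
grip_width: 29.8
```

```bash
python3 -c "
from plan import *
e=plan([450,200,240],-118.6)
e=plan([470,-60,240],-118.6,start=e)
"
```

```text
t 1.15 pos [361.7 398.9 233.8] yaw -81.79 F [ 0.4  0.2 -0.3] w 29.8
[[-0.03, 0.27, 0.96, 1.0, 1], [-0.03, 0.37, 0.93, 1.0, 1], [-0.03, 0.47, 0.88, 1.0, 1], [-0.03, 0.55, 0.83, 1.0, 1], [-0.02, 0.64, 0.77, 1.0, 1], [-0.03, 0.72, 0.7, 1.0, 1], [-0.02, 0.78, 0.62, 0.14, 1], [-0.03, 0.79, 0.61, -0.0, 1], [-0.01, 0.57, 0.43, -0.0, 1], [-0.0, -0.0, 0.0, -0.0, 1]]
end [450.  200.  239.9] -118.6
t 1.15 pos [450.  200.  239.9] yaw -118.63 F [ 0.4  0.2 -0.3] w 29.8
[[0.0, 0.54, 0.84, -0.0, 1], [0.01, 0.55, 0.84, -0.0, 1], [0.0, 0.55, 0.84, -0.0, 1], [0.01, 0.54, 0.84, -0.0, 1], [0.0, 0.55, 0.84, -0.0, 1], [0.01, 0.54, 0.84, -0.0, 1], [0.0, 0.55, 0.84, -0.0, 1], [0.01, 0.55, 0.84, -0.0, 1], [0.0, 0.54, 0.84, -0.0, 1], [0.01, 0.55, 0.84, -0.0, 1]]
end [469.2 -49.7 239.9] -118.6
```

Request:
{"api": "step_arm", "payload": {"series": [[[-0.03,0.27,0.96,1,0.35],[-0.03,0.37,0.93,1,0.35],[-0.03,0.47,0.88,1,0.35],[-0.03,0.55,0.83,1,0.35],[-0.02,0.64,0.77,1,0.35],[-0.03,0.72,0.7,1,0.35],[-0.02,0.75,0.65,0.14,0.35],[-0.03,0.7,0.72,0,0.35],[-0.02,0.65,0.75,0,0.35],[-0.02,0.6,0.8,0,0.35]]]}}

```text
time_s: 2.15
position: [444.9, 154.5, 239.4]
orientation: [1.573, 0.91, -1.599]
force: [0.5, 0.2, -1.0]
grip_width: 29.7
```

Request:
{"api": "step_arm", "payload": {"series": [[[0,0.55,0.84,0,0.35],[0,0.55,0.84,0,0.35],[0,0.55,0.84,0,0.35],[0,0.55,0.84,0,0.35],[0,0.55,0.84,0,0.35],[0,0.55,0.84,0,0.35],[0,0.55,0.84,0,0.35],[0,0.5,0.7,0,0.35],[0,0.2,0.4,0,0.35],[0,0,0,0,0.35]]]}}

```text
time_s: 3.15
position: [453.3, -64.9, 240.3]
orientation: [1.575, 0.908, -1.604]
force: [0.8, -0.6, -0.1]
grip_width: 29.8
```

```bash
cat > snap.py <<'E'
from plan import *
from workcell import read_camera,get_calibration
import sys
def snap(cam,name):
    c=get_calibration(cam);p,d=read_camera(cam);cv2.imwrite(f"pics/{name}.png",p);np.savez(f"pics/{name}.npz",p=p,d=d,c=np.array([c],dtype=object));return p,d,c
if __name__=='__main__':
    for a in sys.argv[1:]:
        cam,name=a.split(':');snap(cam,name)
    s=robot.observe();print(s['time_s'],s['position'].round(1),yaw(R.from_rotvec(s['orientation']).as_matrix()),s['force'].round(1),s['grip_width'].round(1))
E
python3 snap.py wrist:w1
```

```text
Traceback (most recent call last):
  File "snap.py", line 9, in <module>
    s=robot.observe();print(s['time_s'],s['position'].round(1),yaw(R.from_rotvec(s['orientation']).as_matrix()),s['force'].round(1),s['grip_width'].round(1))
                                                                                                                                    ^^^^^^^^^^^^^^^^^^^^^
AttributeError: 'float' object has no attribute 'round'
```

View pics/w1.png

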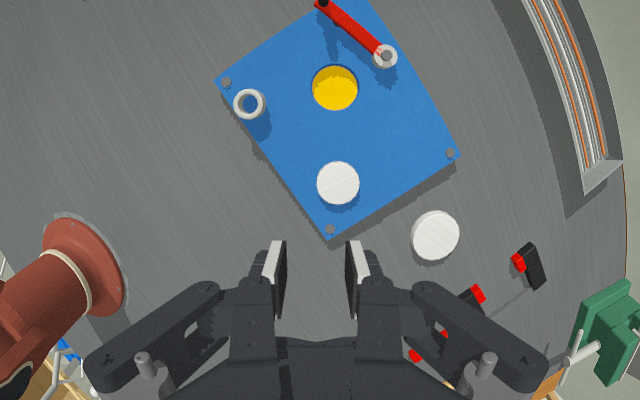

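The wrist view shows the disc at (338,183), the recess at (335,88), the bolt on the pivot at (386,56), the pin at (322,2) and the collar at (249,103).

```bash
sed -i "s/s\['grip_width'\].round(1)/s['grip_width']/" snap.py
cat > meas.py <<'E'
from h import *
import sys
def blobs(name,fish=True):
    p,d,c=load(name);hsv=cv2.cvtColor(p,cv2.COLOR_BGR2HSV);out={}
    def fit(mask,z):
        r=[]
        for k in cv2.findContours(mask,cv2.RETR_EXTERNAL,cv2.CHAIN_APPROX_NONE)[0]:
            if cv2.contourArea(k)<150:continue
            P=onplane(c,k[:,0,0],k[:,0,1],z,fish)[:,:2].astype(np.float32)
            (x,y),rad=cv2.minEnclosingCircle(P);e=cv2.fitEllipse(P);m=cv2.moments(k)
            r.append((np.round(e[0],1),np.round(e[1],1),round(m['m10']/m['m00']),round(m['m01']/m['m00'])))
        return r
    lim=np.zeros(p.shape[:2],np.uint8);lim[:240,:480]=255
    print('white z32',fit(cv2.inRange(hsv,(0,0,170),(180,50,255))&lim,32))
    blue=cv2.inRange(hsv,(100,120,60),(125,255,255))
    yel=cv2.inRange(hsv,(20,120,100),(35,255,255))
    print('yellow z9',fit(yel,9),'z20',fit(yel,20))
    k=max(cv2.findContours(blue,0,1)[0],key=cv2.contourArea);h=cv2.convexHull(k)[:,0]
    print('jig',cv2.minAreaRect(onplane(c,h[:,0],h[:,1],20,fish)[:,:2].astype(np.float32)))
    return p,d,c
if __name__=='__main__':
    p,d,c=blobs(sys.argv[1])
E
python3 meas.py w1; python3 -c "
from h import *
p,d,c=load('w1')
print('pivot',onplane(c,386,56,43,True),'pin',onplane(c,322,2,66,True))
a,b,_c=load('scene0')
print(tri(c,(338,183),True,_c,(290.4,211),False),tri(c,(335,88),True,_c,(325,215),False),tri(c,(322,2),True,_c,(356.6,206),False))
q=cv2.resize(p[40:260,220:470],None,fx=3,fy=3);cv2.imwrite('pics/zw1.png',q[:600,:800])
"
```

```text
white z32 [(array([ 548.8, -201.6]), array([40.9, 69.2]), 436, 227), (array([468.2, -89.3]), array([48.2, 50.2]), 337, 182), (array([428.3,  40.1]), array([32.2, 33. ]), 248, 103)]
yellow z9 [(array([520.1,   5.6]), array([50.6, 50.9]), 334, 88)] z20 [(array([519.3,   5.4]), array([49.1, 49.4]), 334, 88)]
jig ((511.8980407714844, -24.958885192871094), (200.07305908203125, 239.9945831298828), 3.429311752319336)
pivot [[583.29469167   8.57153019  43.        ]] pin [[550.52740138  86.90863191  66.        ]]
(array([468.9324099 , -89.9654245 ,  27.93108063]), np.float64(2.1771294631854112)) (array([520.46606874,   5.87870229,  14.23561695]), np.float64(2.414570953877016)) (array([552.69276927,  94.24592331,  56.75376245]), np.float64(8.970905696046438))
```

```bash
python3 -c "
from plan import *
p,d,c=load('w1')
print('bolt',onplane(c,330,229,22,True), 'depths bolt/plate', d[225:234:2,322:338:2], d[200:215:4,300:320:5])
e=plan([450,-122.6,120],-118.7,grip=.35)
e=plan([450,-122.6,45],-118.7,grip=.35,start=e)
"
```

```text
bolt [[ 430.80712167 -138.35119656   22.        ]] depths bolt/plate [[380.26968 382.30615 381.1996  378.01883 378.34152 378.84097 380.60193
  382.02557]
 [382.20078 382.3376  379.9363  379.72308 379.1315  379.29025 380.99905
  380.9128 ]
 [381.56494 382.2978  378.97775 380.33963 379.44064 379.45844 378.39685
  382.73102]
 [385.29248 381.8964  380.01315 380.18713 379.55774 379.20163 383.60883
  383.10202]
 [384.0246  384.49347 386.0974  385.27533 383.90466 385.43335 381.63257
  383.9444 ]] [[371.3008  370.65402 371.0178  371.47604]
 [394.84106 372.47382 372.8728  372.80325]
 [394.44333 374.66077 373.86768 374.86795]
 [397.4279  397.25885 376.28537 376.59286]]
t 3.2 pos [453.5 -63.8 240.1] yaw -120.42 F [-0.6 -0.8  0.1] w 29.8
[[0.9, 0.21, 0.38, -0.29, 0.35], [0.9, 0.19, 0.39, 0.0, 0.35], [0.9, 0.2, 0.38, 0.0, 0.35], [0.9, 0.19, 0.38, 0.0, 0.35], [0.9, 0.2, 0.39, 0.0, 0.35], [0.33, 0.07, 0.14, 0.0, 0.35], [-0.0, -0.0, -0.0, 0.0, 0.35], [-0.0, -0.0, -0.0, 0.0, 0.35], [-0.0, -0.0, -0.0, 0.0, 0.35], [-0.0, -0.0, -0.0, 0.0, 0.35]]
end [ 450.  -122.7  119.9] -118.7
t 3.2 pos [ 450.  -122.7  119.9] yaw -118.68 F [-0.6 -0.8  0.1] w 29.8
[[1.0, 0.01, -0.01, 0.0, 0.35], [1.0, 0.01, -0.02, 0.0, 0.35], [1.0, 0.0, -0.01, 0.0, 0.35], [-0.0, 0.0, -0.0, 0.0, 0.35], [-0.0, 0.0, -0.0, 0.0, 0.35], [-0.0, 0.0, -0.0, 0.0, 0.35], [-0.0, 0.0, -0.0, 0.0, 0.35], [-0.0, 0.0, -0.0, 0.0, 0.35], [-0.0, 0.0, -0.0, 0.0, 0.35], [-0.0, 0.0, -0.0, 0.0, 0.35]]
end [ 449.9 -122.7   44.9] -118.7
```

View pics/zw1.png

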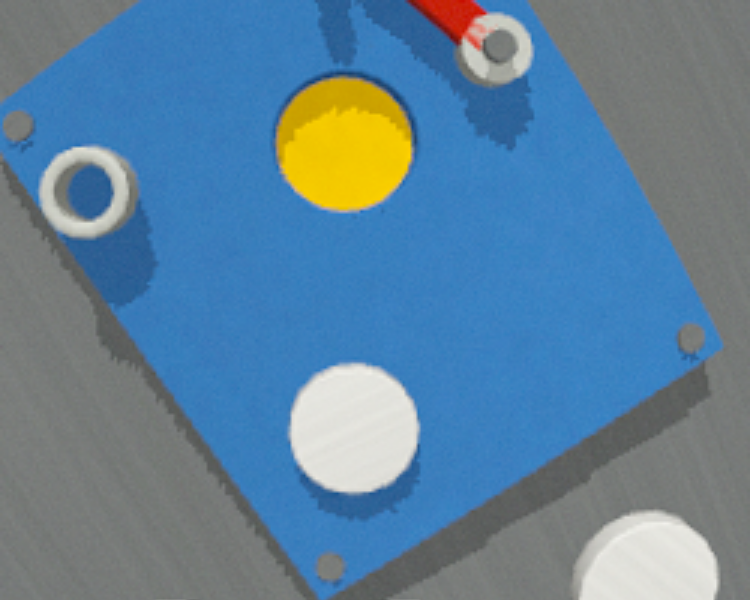

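Request:
{"api": "step_arm", "payload": {"series": [[[0.9,0.2,0.38,-0.29,0.35],[0.9,0.2,0.39,0,0.35],[0.9,0.2,0.38,0,0.35],[0.9,0.2,0.38,0,0.35],[0.9,0.2,0.39,0,0.35],[0.9,0.07,0.14,0,0.35],[0.9,0,0,0,0.35],[0.6,0,0,0,0.35],[0.2,0,0,0,0.35],[0,0,0,0,0.35]]]}}

```text
time_s: 4.2
position: [455.7, -105.8, 55.8]
orientation: [1.544, 0.958, -1.556]
force: [0.8, -0.3, 0.1]
grip_width: 29.6
```

```bash
python3 snap.py wrist:w2; python3 meas.py w2;python3 -c "
from plan import *
e=plan([450,-122.6,36],-118.7,grip=.35)"
```

```text
4.25 [ 456.  -105.7   56.2] -117.01341586473886 [ 0.   0.7 -0.2] 29.73628224600725
white z32 [(array([469.1, -87.6]), array([45.6, 49.4]), 320, 203), (array([426.1,  43.8]), array([33.5, 33.7]), 146, 37)]
yellow z9 [(array([517.9,   1.2]), array([37.7, 55.2]), 325, 25)] z20 [(array([516.3,  -1.4]), array([35.4, 51.8]), 325, 25)]
jig ((511.9182434082031, -25.050186157226562), (199.57740783691406, 239.0357666015625), 3.3689308166503906)
t 4.25 pos [ 456.  -105.7   56.2] yaw -117.01 F [ 0.   0.7 -0.2] w 29.7
[[0.75, 0.09, 0.66, 0.28, 0.35], [0.06, 0.01, 0.05, 0.0, 0.35], [-0.0, 0.0, -0.0, 0.0, 0.35], [-0.0, 0.0, -0.0, 0.0, 0.35], [-0.0, 0.0, -0.0, 0.0, 0.35], [-0.0, 0.0, -0.0, 0.0, 0.35], [-0.0, 0.0, -0.0, 0.0, 0.35], [-0.0, 0.0, -0.0, 0.0, 0.35], [-0.0, 0.0, -0.0, 0.0, 0.35], [-0.0, 0.0, -0.0, 0.0, 0.35]]
end [ 449.9 -122.6   35.9] -118.7
```

View pics/w2.png

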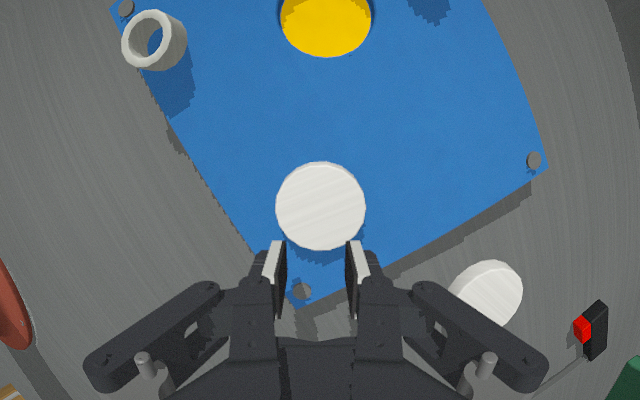

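Request:
{"api": "step_arm", "payload": {"series": [[[0,0.09,0.6,0.28,0.35],[0,0.02,0.2,0,0.35],[0.3,0,0,0,0.35],[0.3,0,0,0,0.35],[0.2,0,0,0,0.35],[0.1,0,0,0,0.35],[0,0,0,0,0.35],[0,0,0,0,0.35],[0,0,0,0,0.35],[0,0,0,0,0.35]]]}}

```text
time_s: 5.25
position: [450.5, -126.2, 34.1]
orientation: [1.569, 0.934, -1.572]
force: [-0.5, -0.1, -0.5]
grip_width: 29.7
```

```bash
python3 snap.py wrist:w3 side:s3; python3 -c "
from plan import *
e=plan([450,-122.6,26],-118.7,grip=.35,n=3)
p,d,c=load('w3')
cv2.imwrite('pics/zw3.png',cv2.resize(p[150:350,200:440],None,fx=3,fy=3))
p,d,c=load('s3')
cv2.imwrite('pics/zs3.png',cv2.resize(p[120:260,270:430],None,fx=4,fy=4))
"
```

```text
5.35 [ 450.5 -126.2   34.2] -118.79053954820128 [0.7 0.1 0.4] 29.958873202492956
t 5.35 pos [ 450.5 -126.2   34.2] yaw -118.79 F [0.7 0.1 0.4] w 30.0
[[0.33, -0.09, -0.12, -0.02, 0.35], [-0.0, 0.0, 0.0, 0.0, 0.35], [-0.0, 0.0, 0.0, 0.0, 0.35]]
end [ 449.9 -122.5   26. ] -118.7
```

View pics/zw3.png

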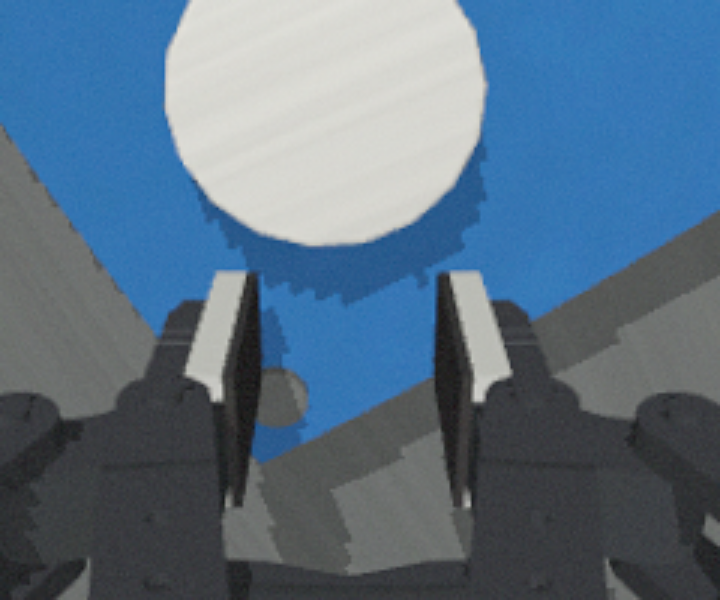

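View pics/zs3.png

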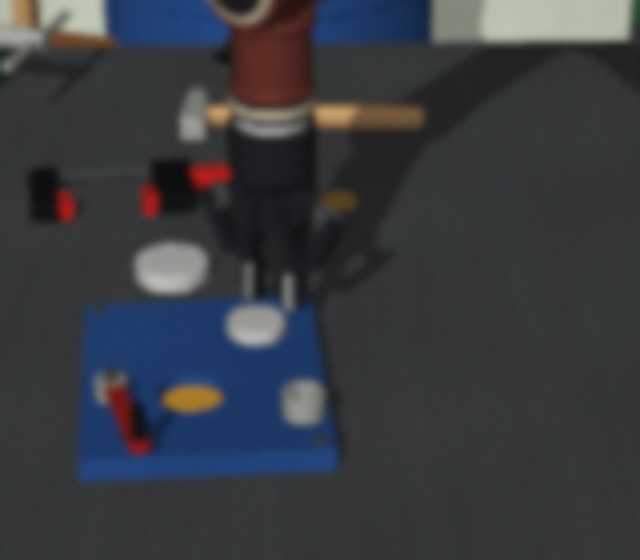

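Request:
{"api": "step_arm", "payload": {"series": [[[0,-0.09,-0.15,0,0.35],[0,0,-0.1,0,0.35],[0,0,0,0,0.35],[0.08,0,0,0,0.35],[0.08,0,0,0,0.35],[0.05,0,0,0,0.35],[0,0,0,0,0.35],[0,0,0,0,0.35],[0,0,0,0,0.35],[0,0,0,0,0.35]]]}}

```text
time_s: 6.35
position: [451.8, -119.0, 28.6]
orientation: [1.569, 0.933, -1.571]
force: [0.5, 1.0, 0.3]
grip_width: 30.1
```

```bash
python3 snap.py wrist:w4 scene:c4; python3 -c "
from h import *
p,d,c=load('w4')
cv2.imwrite('pics/zw4.png',cv2.resize(p[150:350,200:440],None,fx=3,fy=3))
# depth-based points on pads' front edge (grey)
for (u,v) in [(274,243),(353,243),(275,250),(353,250),(272,262),(358,262)]:
    o,dr=ray(c,u,v,True); print(u,v,d[v,u],(o+dr[0]*d[v,u]/np.dot(dr[0],R.from_rotvec(c['orientation']).as_matrix()[:,2])).round(1))
"
```

```text
6.45 [ 451.7 -119.    28.6] -118.78046268858628 [-0.7  0.1  0.5] 30.12131676739849
274 243 147.42488 [ 440.4 -101.3   27.6]
353 243 147.7842 [ 473.7 -119.7   27.1]
275 250 140.67444 [ 441.5 -102.2   34.7]
353 250 140.28899 [ 473.  -119.3   34.9]
272 262 127.369774 [ 442.4 -101.5   48.3]
358 262 127.646996 [ 474.  -119.    47.9]
```

View pics/zw4.png

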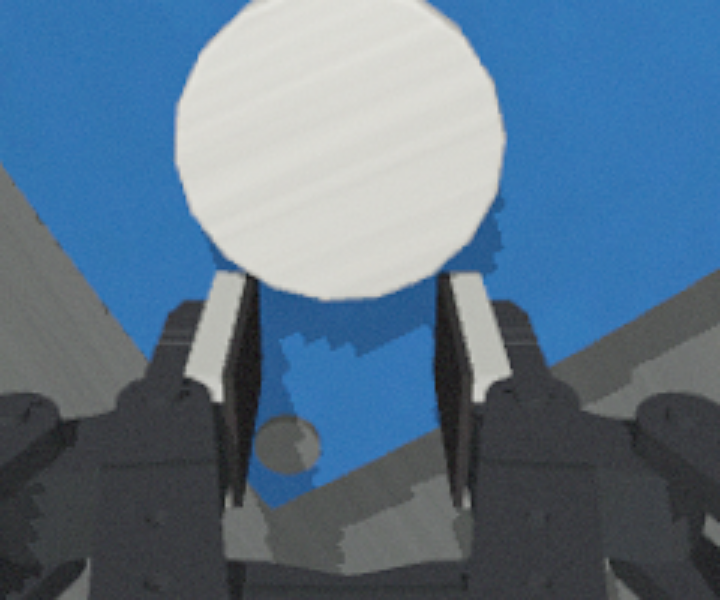

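Request:
{"api": "step_arm", "payload": {"series": [[[0,0,-0.2,0,0.35],[0,0,-0.35,0,0.35],[0,0,-0.45,0,0.35],[0,0,-0.45,0,0.35],[0,0,-0.45,0,0.35],[0,0,-0.45,0,0.35],[0,0,-0.45,0,0.35],[0,0,-0.4,0,0.35],[0,0,-0.25,0,0.35],[0,0,-0.1,0,0.35]]]}}

```text
time_s: 7.45
position: [498.6, -32.6, 28.7]
orientation: [1.567, 0.936, -1.569]
force: [-0.7, -0.7, 1.0]
grip_width: 29.7
```

```bash
python3 snap.py wrist:w5; python3 meas.py w5;python3 -c "
from plan import *
s=robot.observe();p=s['position'];u=np.array([.48,.877]);print('axial to recess',np.dot(np.array([520.1,5.6])-p[:2],u),'lat',np.dot(np.array([520.1,5.6])-p[:2],[.877,-.48]))"
```

```text
7.5 [498.7 -32.3  28.6] -118.57267923355977 [-0.1 -0.5 -0.4] 29.883008502522713
white z32 [(array([424.3,  40.9]), array([32.4, 42. ]), 119, 207), (array([515.7,  -4.1]), array([43.7, 49.7]), 315, 197), (array([576.7,   9.2]), array([ 6.5, 15.1]), 424, 110), (array([591. ,   8.5]), array([15.4, 23.4]), 456, 92)]
yellow z9 [(array([522.3,  10.2]), array([41.6, 48.6]), 313, 140)] z20 [(array([523.2,  11.6]), array([38.7, 45.1]), 313, 140)]
jig ((512.0625, -24.534515380859375), (199.3541259765625, 239.36978149414062), 3.449340581893921)
axial to recess 43.51905817127876 lat 0.5384291475603954
```

View pics/w5.png

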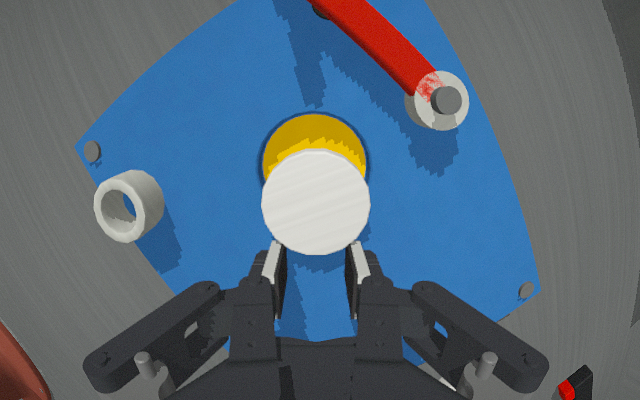

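Request:
{"api": "step_arm", "payload": {"series": [[[0,0,-0.1,0,0.35],[0,0,-0.1,0,0.35],[0,0,-0.1,0,0.35],[0,0,-0.08,0,0.35],[0,0,-0.08,0,0.35],[0,0,-0.06,0,0.35],[0,0,-0.04,0,0.35],[0,0,-0.02,0,0.35],[0,0,0,0,0.35],[0,0,0,0,0.35]]]}}

```text
time_s: 8.5
position: [505.5, -20.0, 28.7]
orientation: [1.569, 0.934, -1.571]
force: [-0.3, -0.1, 0.6]
grip_width: 30.0
```

```bash
python3 snap.py wrist:w6; python3 -c "
from plan import *
s=robot.observe();p=s['position'];u=np.array([.48,.877]);print('axial to recess',np.dot(np.array([520.1,5.6])-p[:2],u),'lat',np.dot(np.array([520.1,5.6])-p[:2],[.877,-.48]))"
```

```text
8.55 [505.5 -20.   28.7] -118.76438442611362 [-0.  -0.3  0. ] 29.530574350741066
axial to recess 29.396458554934036 lat 0.5021266295140694
```

View pics/w6.png

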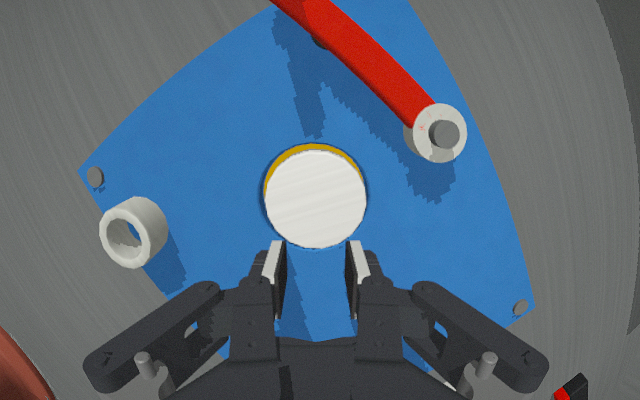

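```bash
cat > flat.py <<'E'
from h import *
import sys
p,d,c=load(sys.argv[1]);cz=R.from_rotvec(c['orientation']).as_matrix()[:,2]
def pts(mask):
    v,u=np.nonzero(mask&(d>0));o,dr=ray(c,u,v,True);return o+dr*(d[v,u]/(dr@cz))[:,None]
hsv=cv2.cvtColor(p,cv2.COLOR_BGR2HSV)
x,y=int(sys.argv[2]),int(sys.argv[3]);r=int(sys.argv[4])
m=np.zeros(p.shape[:2],np.uint8);cv2.circle(m,(x,y),r,1,-1)
P=pts(m*(cv2.inRange(hsv,(0,0,150),(180,60,255))>0)>0)
A=np.c_[P[:,:2]-P[:,:2].mean(0),np.ones(len(P))];k=np.linalg.lstsq(A,P[:,2],rcond=None)[0]
print('disc centroid',P.mean(0).round(1),'plane slope',k[:2].round(3),'z',k[2].round(2),'n',len(P))
m2=np.zeros_like(m);cv2.circle(m2,(x,y),r+45,1,-1)
B=pts((m2>0)&(cv2.inRange(hsv,(100,120,120),(125,255,255))>0))
A=np.c_[B[:,:2]-P[:,:2].mean(0),np.ones(len(B))];k=np.linalg.lstsq(A,B[:,2],rcond=None)[0];print('plate slope',k[:2].round(3),'z',k[2].round(2))
E
python3 flat.py w6 315 195 42
python3 flat.py w5 315 195 42
```

```text
disc centroid [521.9   7.4  20.5] plane slope [-0.  0.] z 20.46 n 5503
plate slope [ 0.001 -0.001] z 19.38
disc centroid [516.5  -2.5  31.4] plane slope [-0.001 -0.001] z 31.43 n 5506
plate slope [-0.006 -0.011] z 19.17
```

The disc is seated: its top is flat (slope 0) and 1.1 mm above the plate. Next is the swing arm.

Request:
{"api": "step_arm", "payload": {"series": [[[-0.6,0,0,0,0.35],[-1,0,0,0,0.35],[-1,0,0,0,0.35],[-1,0,0,0,0.1],[-1,0,0,1,0.1],[-0.8,0,0,1,0.1],[-0.5,0,0,1,0.1],[-0.3,0,0,1,0.1],[0,0,0,1,0.1],[0,0,0,1,0.1]]]}}

```text
time_s: 9.55
position: [504.9, -21.3, 190.3]
orientation: [1.993, 0.427, -2.001]
force: [0.7, -0.9, -1.3]
grip_width: 8.4
```

```bash
python3 snap.py wrist:w7; python3 -c "
from plan import *
e=plan([591.6,109,150],-160.2,grip=.1)"
```

```text
9.6 [505.  -21.2 190.1] -156.46089515611092 [ 0.5 -1.2  0.1] 8.569959158904156
t 9.6 pos [505.  -21.2 190.1] yaw -156.46 F [ 0.5 -1.2  0.1] w 8.6
[[0.25, -0.52, -0.81, 0.62, 0.1], [0.25, -0.57, -0.78, 0.0, 0.1], [0.25, -0.58, -0.78, 0.0, 0.1], [0.25, -0.57, -0.78, 0.0, 0.1], [0.25, -0.58, -0.78, 0.0, 0.1], [0.25, -0.58, -0.78, 0.0, 0.1], [0.12, -0.26, -0.36, 0.0, 0.1], [-0.0, 0.0, 0.0, 0.0, 0.1], [-0.0, 0.0, 0.0, 0.0, 0.1], [-0.0, 0.0, 0.0, 0.0, 0.1]]
end [591.7 109.  150. ] -160.2
```

View pics/w7.png

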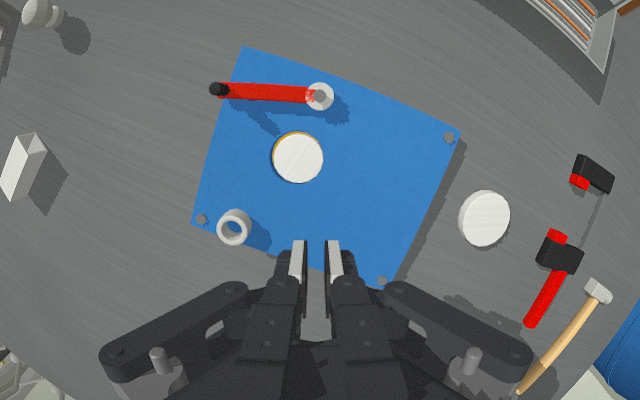

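The wrist view shows the disc in the recess at (298,157), the pin at (216,89) and the pivot bolt at (320,96).

```bash
python3 -c "
from h import *
p,d,c=load('w7')
q=cv2.resize(p[70:120,195:345],None,fx=5,fy=5,interpolation=cv2.INTER_CUBIC);cv2.imwrite('pics/zw7.png',q)
print('pivot',onplane(c,320,96,43,True),'pintop',onplane(c,214,89,66,True),onplane(c,220,90,46,True))
_,_,s=load('scene0');print(tri(c,(214.5,89),True,s,(356.6,206),False),tri(c,(320,96),True,s,(334.8,227.8),False))
"
```

```text
pivot [[584.7964482    8.81090896  43.        ]] pintop [[556.26061548  94.56916538  66.        ]] [[556.00632578  95.5310652   46.        ]]
(array([556.28543107,  95.3732845 ,  65.07593279]), np.float64(1.7436167817130606)) (array([585.11464909,   9.38477946,  41.73879105]), np.float64(1.2436552092726223))
```

View pics/zw7.png

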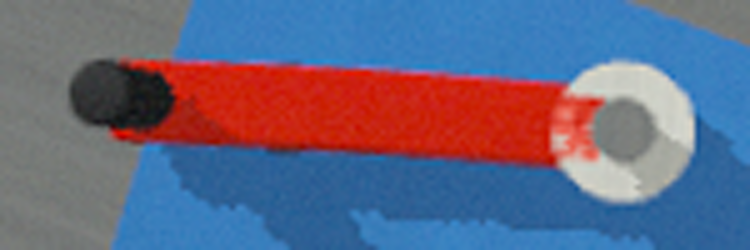

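```bash
python3 -c "
from plan import *
e=plan([595,108,110],-161.45,grip=.1)"
```

```text
t 9.6 pos [505.  -21.2 190.1] yaw -156.46 F [ 0.5 -1.2  0.1] w 8.6
[[0.46, -0.46, -0.76, 0.83, 0.1], [0.45, -0.53, -0.72, 0.0, 0.1], [0.46, -0.53, -0.72, 0.0, 0.1], [0.46, -0.53, -0.72, 0.0, 0.1], [0.45, -0.53, -0.72, 0.0, 0.1], [0.46, -0.53, -0.72, 0.0, 0.1], [0.46, -0.53, -0.72, 0.0, 0.1], [0.02, -0.02, -0.03, 0.0, 0.1], [-0.0, -0.0, -0.0, 0.0, 0.1], [-0.0, -0.0, -0.0, 0.0, 0.1]]
end [595.  107.9 110. ] -161.4
```

Request:
{"api": "step_arm", "payload": {"series": [[[0.46,-0.46,-0.76,0.83,0.1],[0.45,-0.53,-0.72,0,0.1],[0.45,-0.53,-0.72,0,0.1],[0.45,-0.53,-0.72,0,0.1],[0.45,-0.53,-0.72,0,0.1],[0.45,-0.53,-0.72,0,0.1],[0.45,-0.53,-0.72,0,0.1],[0.3,-0.35,-0.5,0,0.1],[0,0,0,0,0.1],[0,0,0,0,0.1]]]}}

```text
time_s: 10.6
position: [605.8, 131.3, 94.5]
orientation: [2.023, 0.374, -2.045]
force: [0.7, -0.1, 0.9]
grip_width: 8.5
```

```bash
python3 -c "
from plan import *
e=plan([594.1,107.7,54],-161.45,grip=.1)"
```

```text
t 10.6 pos [605.8 131.3  94.5] yaw -159.79 F [ 0.7 -0.1  0.9] w 8.5
[[0.84, 0.38, 0.39, 0.28, 0.1], [0.78, 0.37, 0.35, -0.0, 0.1], [-0.0, 0.0, 0.0, -0.0, 0.1], [-0.0, 0.0, 0.0, -0.0, 0.1], [-0.0, 0.0, 0.0, -0.0, 0.1], [-0.0, 0.0, 0.0, -0.0, 0.1], [-0.0, 0.0, 0.0, -0.0, 0.1], [-0.0, 0.0, 0.0, -0.0, 0.1], [-0.0, 0.0, 0.0, -0.0, 0.1], [-0.0, 0.0, 0.0, -0.0, 0.1]]
end [594.1 107.8  53.9] -161.5
```

Request:
{"api": "step_arm", "payload": {"series": [[[0,0.38,0.3,0.28,0.1],[0,0.37,0.3,0,0.1],[0.4,0,0,0,0.1],[0.4,0,0,0,0.1],[0.4,0,0,0,0.1],[0.3,0,0,0,0.1],[0.1,0,0,0,0.1],[0,0,0,0,0.1],[0,0,0,0,0.1],[0,0,0,0,0.1]]]}}

```text
time_s: 11.6
position: [595.3, 102.7, 51.9]
orientation: [2.042, 0.338, -2.066]
force: [0.4, 0.3, -0.0]
grip_width: 8.8
```

```bash
python3 snap.py wrist:w8
cat > arc.py <<'E'
from plan import *
import sys
PV=np.array([585.,9.2])
def arc(ang_end,step,n=10,off=15.,z=54.,grip=.1):
    """rows that follow the pin's circle with tool z on the tangent, pin ahead of TCP by off"""
    s=robot.observe();p=np.array(s['position']);T=R.from_rotvec(s['orientation']).as_matrix()
    def tcp(a):
        a=np.radians(a);return np.array([*(PV+90*np.array([np.cos(a),np.sin(a)])-off*np.array([-np.sin(a),np.cos(a)])),z])
    # arm angle at which the tool would now touch
    from scipy.optimize import minimize_scalar
    a0=minimize_scalar(lambda a:np.linalg.norm((tcp(a)-p)[:2]),bounds=(60,200),method='bounded').x
    print('t',s['time_s'],'pos',p.round(1),'yaw',yaw(T).round(1),'tool pin-angle',a0,'arm joint',a0-93.43,'resid',(tcp(a0)-p).round(1),'F',s['force'].round(1))
    rows=[];a=a0
    for i in range(n):
        a=min(a+step,ang_end);g=tcp(a);loc=(T.T@(g-p)/25).round(2)
        yg=a+90;t=-((yg-yaw(T)+180)%360-180)/6;t=float(np.clip(t,-1,1).round(2))
        rows.append([*loc.tolist(),t,grip]);p=p+T@loc*25;T=T@R.from_rotvec([np.radians(t*6),0,0]).as_matrix()
    print(rows,'end angle',a)
if __name__=='__main__': arc(float(sys.argv[1]),float(sys.argv[2]))
E
python3 arc.py 183.4 5
```

```text
11.65 [595.3 102.8  52. ] -161.83871877770912 [ 0.3  0.6 -0.4] 8.727525392387468
t 11.65 pos [595.3 102.8  52. ] yaw -161.8 tool pin-angle 93.15513061864183 arm joint -0.2748693813581724 resid [-0.3 -2.9  2. ] F [ 0.3  0.6 -0.4]
[[-0.08, -0.01, 0.34, 1.0, 0.1], [0.01, -0.06, 0.32, -0.17, 0.1], [0.0, -0.04, 0.31, -0.83, 0.1], [0.01, -0.04, 0.32, -0.83, 0.1], [-0.0, -0.04, 0.31, -0.84, 0.1], [0.0, -0.04, 0.32, -0.83, 0.1], [0.0, -0.04, 0.32, -0.83, 0.1], [0.01, -0.04, 0.31, -0.84, 0.1], [-0.0, -0.03, 0.32, -0.83, 0.1], [-0.0, -0.04, 0.32, -0.83, 0.1]] end angle 143.15513061864183
```

View pics/w8.png

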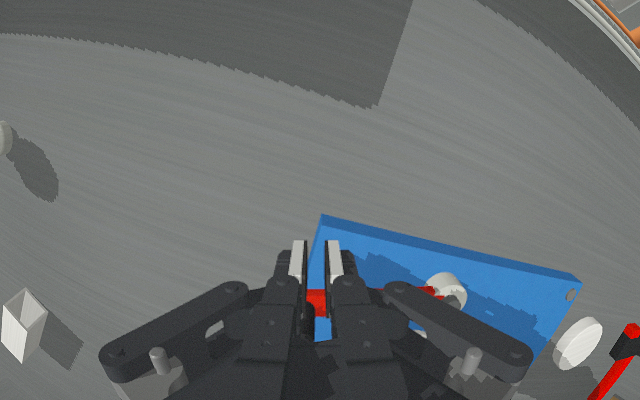

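Request:
{"api": "step_arm", "payload": {"series": [[[-0.05,-0.2,0,0,0.1],[0,-0.03,0.2,0,0.1],[0,0,0.25,0,0.1],[0,0,0.2,0,0.1],[0,0,0.1,0,0.1],[0,0,0.05,0,0.1],[0,0,0,0,0.1],[0,0,0,0,0.1],[0,0,0,0,0.1],[0,0,0,0,0.1]]]}}

```text
time_s: 12.65
position: [573.1, 102.0, 54.8]
orientation: [2.045, 0.339, -2.064]
force: [0.5, 0.3, 0.1]
grip_width: 8.5
```

```bash
python3 snap.py wrist:w9; 
python3 arc.py 183.4 5
```

```text
12.7 [573.1 102.   54.8] -161.83199101165079 [ 0.2 -0.5 -0.1] 8.318203192369214
t 12.7 pos [573.1 102.   54.8] yaw -161.8 tool pin-angle 106.74107306297489 arm joint 13.311073062974884 resid [ 0.3 -2.3 -0.8] F [ 0.2 -0.5 -0.1]
[[0.04, 0.05, 0.33, -0.6, 0.1], [-0.0, -0.04, 0.32, -0.83, 0.1], [0.0, -0.04, 0.31, -0.83, 0.1], [0.0, -0.04, 0.32, -0.84, 0.1], [0.0, -0.04, 0.32, -0.83, 0.1], [0.01, -0.04, 0.31, -0.83, 0.1], [-0.0, -0.04, 0.32, -0.84, 0.1], [-0.0, -0.03, 0.32, -0.83, 0.1], [-0.0, -0.04, 0.31, -0.83, 0.1], [-0.0, -0.04, 0.32, -0.84, 0.1]] end angle 156.7410730629749
```

View pics/w9.png

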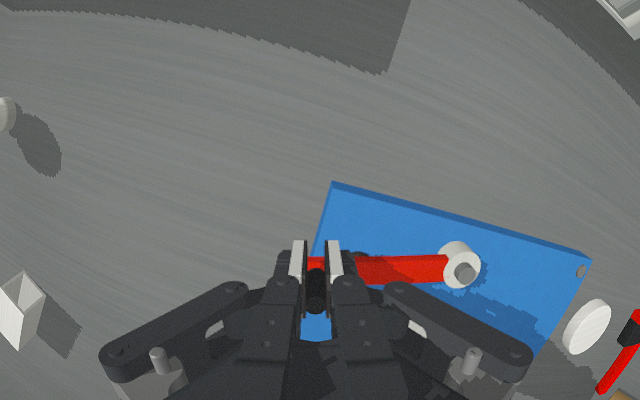

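Request:
{"api": "step_arm", "payload": {"series": [[[0,0.03,0.3,-0.4,0.1],[0,-0.02,0.32,-0.83,0.1],[0,-0.04,0.32,-0.83,0.1],[0,-0.04,0.32,-0.83,0.1],[0,-0.04,0.32,-0.83,0.1],[0,-0.04,0.32,-0.83,0.1],[0,-0.04,0.3,-0.8,0.1],[0,-0.03,0.2,-0.5,0.1],[0,0,0,0,0.1],[0,0,0,0,0.1]]]}}

```text
time_s: 13.7
position: [521.9, 77.8, 55.3]
orientation: [1.651, 0.869, -1.647]
force: [0.1, 0.5, -0.5]
grip_width: 8.5
```

```bash
python3 snap.py wrist:w10; 
python3 arc.py 183.4 5
```

```text
13.75 [521.9  77.7  55.3] -125.13687030376077 [-0.3 -0.3 -0.6] 8.563754161314181
t 13.75 pos [521.9  77.7  55.3] yaw -125.1 tool pin-angle 142.08193248737047 arm joint 48.65193248737046 resid [ 1.3 -1.4 -1.3] F [-0.3 -0.3 -0.6]
[[0.05, 0.02, 0.33, -0.37, 0.1], [-0.0, -0.04, 0.32, -0.83, 0.1], [-0.01, -0.04, 0.31, -0.84, 0.1], [0.0, -0.03, 0.32, -0.83, 0.1], [-0.0, -0.04, 0.31, -0.83, 0.1], [-0.01, -0.04, 0.32, -0.84, 0.1], [0.0, -0.04, 0.32, -0.83, 0.1], [-0.0, -0.04, 0.31, -0.83, 0.1], [-0.0, -0.01, 0.09, -0.22, 0.1], [-0.0, -0.0, -0.0, -0.0, 0.1]] end angle 183.4
```

View pics/w10.png

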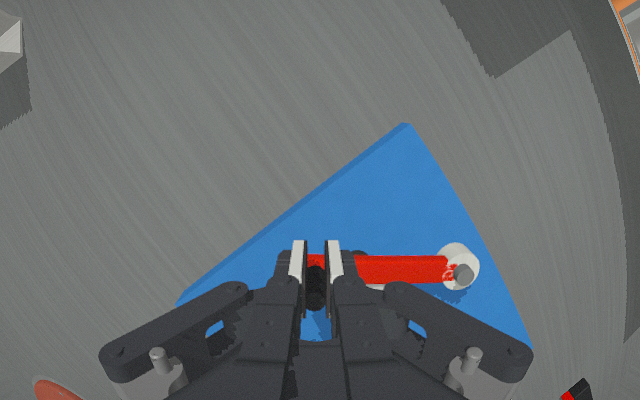

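The pin stays between the pads at (316,285) and the arm is following. I'll carry on.

Request:
{"api": "step_arm", "payload": {"series": [[[0,0.02,0.32,-0.4,0.1],[0,-0.03,0.32,-0.83,0.1],[0,-0.04,0.32,-0.83,0.1],[0,-0.04,0.32,-0.83,0.1],[0,-0.04,0.32,-0.83,0.1],[0,-0.04,0.3,-0.8,0.1],[0,-0.03,0.2,-0.5,0.1],[0,-0.01,0.1,-0.3,0.1],[0,0,0,0,0.1],[0,0,0,0,0.1]]]}}

```text
time_s: 14.75
position: [496.7, 33.9, 54.2]
orientation: [1.243, 1.212, -1.232]
force: [-1.1, -0.8, -0.0]
grip_width: 8.6
```

```bash
python3 snap.py wrist:w11; 
python3 arc.py 183.4 5
```

```text
14.8 [496.7  33.9  54.2] -91.93663571922099 [-0.9 -0.6  0.3] 8.395683511832091
t 14.8 pos [496.7  33.9  54.2] yaw -91.9 tool pin-angle 173.83524656228767 arm joint 80.40524656228766 resid [ 0.5 -0.1 -0.2] F [-0.9 -0.6  0.3]
[[0.0, -0.04, 0.32, -0.13, 0.1], [-0.0, -0.04, 0.29, -0.76, 0.1], [-0.0, 0.0, -0.0, 0.0, 0.1], [-0.0, 0.0, -0.0, 0.0, 0.1], [-0.0, 0.0, -0.0, 0.0, 0.1], [-0.0, 0.0, -0.0, 0.0, 0.1], [-0.0, 0.0, -0.0, 0.0, 0.1], [-0.0, 0.0, -0.0, 0.0, 0.1], [-0.0, 0.0, -0.0, 0.0, 0.1], [-0.0, 0.0, -0.0, 0.0, 0.1]] end angle 183.4
```

View pics/w11.png

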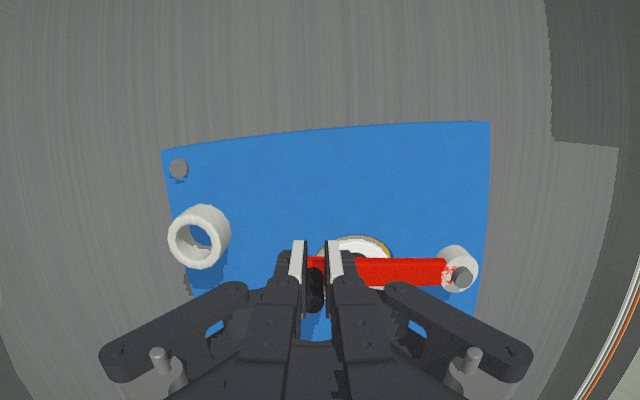

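Request:
{"api": "step_arm", "payload": {"series": [[[0,-0.02,0.15,-0.3,0.1],[0,-0.02,0.15,-0.3,0.1],[0,-0.01,0.1,-0.2,0.1],[0,-0.01,0.08,-0.1,0.1],[0,0,0.06,0,0.1],[0,0,0.05,0,0.1],[0,0,0.04,0,0.1],[0,0,0.04,0,0.1],[0,0,0.04,0,0.1],[0,0,0.04,0,0.1]]]}}

```text
time_s: 15.8
position: [494.9, 21.9, 53.9]
orientation: [1.168, 1.271, -1.148]
force: [-2.1, 5.5, 2.0]
grip_width: 8.1
```

```bash
python3 snap.py wrist:w12; 
python3 arc.py 184 5
```

```text
15.85 [494.9  21.9  53.9] -85.69989025082653 [-1.1  5.9  1.2] 8.698257727286382
t 15.85 pos [494.9  21.9  53.9] yaw -85.7 tool pin-angle 181.45193801542143 arm joint 88.02193801542143 resid [-0.2  0.   0.1] F [-1.1  5.9  1.2]
[[-0.01, -0.04, 0.16, 0.05, 0.1], [0.0, -0.0, -0.0, 0.0, 0.1], [0.0, -0.0, -0.0, 0.0, 0.1], [0.0, -0.0, -0.0, 0.0, 0.1], [0.0, -0.0, -0.0, 0.0, 0.1], [0.0, -0.0, -0.0, 0.0, 0.1], [0.0, -0.0, -0.0, 0.0, 0.1], [0.0, -0.0, -0.0, 0.0, 0.1], [0.0, -0.0, -0.0, 0.0, 0.1], [0.0, -0.0, -0.0, 0.0, 0.1]] end angle 184.0
```

View pics/w12.png

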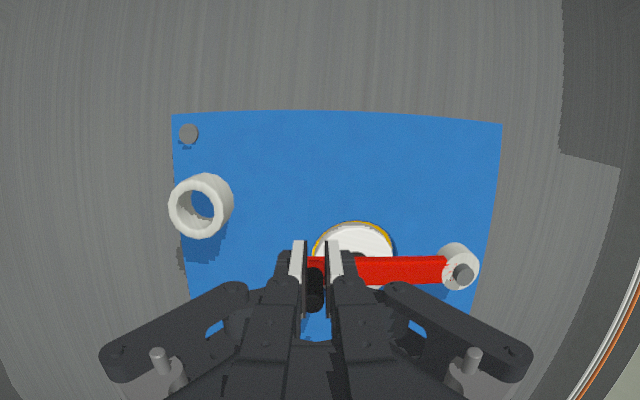

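Request:
{"api": "step_arm", "payload": {"series": [[[0,0,0.06,0,0.1],[0,0,0.08,0,0.1],[0,0,0.08,0,0.1],[0,0,0.08,0,0.1],[0,0,0.08,0,0.1],[0,0,0.08,0,0.1],[0,0,0.08,0,0.1],[0,0,0.08,0,0.1],[0,0,0.08,0,0.1],[0,0,0.08,0,0.1]]]}}

```text
time_s: 16.85
position: [494.6, 21.9, 54.1]
orientation: [1.17, 1.301, -1.128]
force: [-0.8, 7.1, 1.5]
grip_width: 8.5
```

```bash
python3 arc.py 184 5|head -1
```

```text
t 16.85 pos [494.6  21.9  54.1] yaw -84.7 tool pin-angle 181.4353437909235 arm joint 88.00534379092349 resid [ 0.  -0.  -0.1] F [-0.8  7.1  1.5]
```

It doesn't move any further at 7 N, so this looks like the stop. I'll back off, rise and check.

Request:
{"api": "step_arm", "payload": {"series": [[[0,0,-0.4,0,0.1],[0,0,-0.6,0,0.1],[0,0,-0.8,0,0.1],[0,0,-0.5,0,0.1],[-0.8,0,0,0,0.1],[-1,0,0,0,0.1],[-1,0,0,0,0.1],[-1,0,0,0,0.1],[-0.6,0,0,0,0.1],[-0.2,0,0,0,0.1]]]}}

```text
time_s: 17.85
position: [493.9, 65.9, 174.3]
orientation: [1.167, 1.278, -1.139]
force: [0.2, 0.3, -1.2]
grip_width: 8.5
```

Request:
{"api": "step_arm", "payload": {"series": [[[-0.5,0,0.8,0,0.1],[-0.5,0,1,0,0.1],[-0.5,0,1,0,0.1],[0,0,1,0,0.1],[0,0,1,0,0.1],[0,0,1,0,0.1],[0,0,0.8,0,0.1],[0,0,0.4,0,0.1],[0,0,0,0,0.1],[0,0,0,0,0.1]]]}}

```text
time_s: 18.85
position: [507.2, -119.2, 202.7]
orientation: [1.16, 1.275, -1.149]
force: [-0.1, -0.4, -0.4]
grip_width: 8.6
```

```bash
python3 snap.py wrist:w13 scene:c13 ;python3 -c "
from h import *
p,d,c=load('c13')
cv2.imwrite('pics/zc13.png',cv2.resize(p[170:270,255:375],None,fx=5,fy=5,interpolation=cv2.INTER_CUBIC))"
```

```text
18.95 [ 507.4 -118.6  202.9] -85.32637251721897 [ 0.1 -0.2  0.3] 8.406235256175986
```

View pics/w13.png

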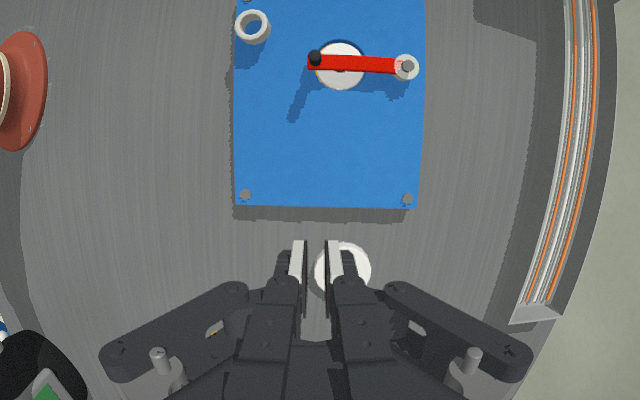

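View pics/zc13.png

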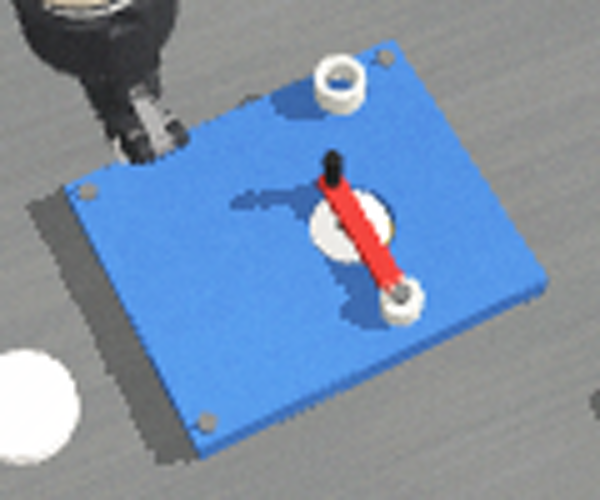

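```bash
python3 -c "
from h import *
p,d,c=load('w13')
a=onplane(c,316,57,66,True)[0];b=onplane(c,407.5,66,43,True)[0];print(a,b)
v=a-b;print('joint deg (pin)',(np.degrees(np.arctan2(v[1],v[0]))-93.43)%360,np.hypot(*v[:2]))
hsv=cv2.cvtColor(p,cv2.COLOR_BGR2HSV)
m=(cv2.inRange(hsv,(0,150,80),(6,255,255))|cv2.inRange(hsv,(174,150,80),(180,255,255)));m[:45]=0;m[90:]=0;m[:,:300]=0;m[:,430:]=0
y,x=np.nonzero(m);P=onplane(c,x,y,36,True)[:,:2].astype(np.float32);r=cv2.fitLine(P,cv2.DIST_L2,0,.01,.01).ravel();print('red line joint deg',(np.degrees(np.arctan2(-r[1],-r[0]))-93.43)%360)
_,_,s=load('c13');z=lambda u,v:(255+u/5-.4,170+v/5-.4)
print(tri(c,(316,57),True,s,z(332,155),False))
"; python3 flat.py w13 341 66 25; python3 meas.py w13; python3 meas.py w7
```

```text
[496.74627229   2.21016452  66.        ] [584.18035884   8.53693375  43.        ]
joint deg (pin) 90.70873452421824 87.66269159965569
red line joint deg 91.45648
(array([496.94963053,   2.78240749,  70.09884098]), np.float64(2.689219386075659))
disc centroid [520.2   1.2  20.2] plane slope [-0.016 -0.014] z 20.18 n 994
plate slope [-0.001 -0.001] z 19.38
white z32 [(array([520.3, -11. ]), array([18.3, 47. ]), 340, 79), (array([587.4,  11.4]), array([19.8, 24.4]), 410, 65), (array([519.1,  19. ]), array([11.1, 40. ]), 340, 49), (array([427.5,  41.6]), array([32.3, 32.9]), 251, 24)]
yellow z9 [] z20 []
jig ((512.1016845703125, -29.061065673828125), (199.91659545898438, 231.8590850830078), 3.416576623916626)
white z32 [(array([428.6,  41.1]), array([29.7, 34.1]), 231, 225), (array([ 541.7, -191.1]), array([27.4, 61.5]), 470, 217), (array([354.8, 396.4]), array([ 44.2, 126.8]), 13, 168), (array([522.6,   4.4]), array([46.3, 47.1]), 298, 158), (array([410.9, 341.5]), array([22.7, 37.7]), 35, 145), (array([587.3,   8.6]), array([20. , 22.9]), 324, 90)]
yellow z9 [] z20 []
jig ((511.99615478515625, -24.982467651367188), (200.18536376953125, 239.9595947265625), 3.385180711746216)
```

```bash
python3 flat.py w7 298 157 24; python3 flat.py w13 341 66 21; python3 -c "
from workcell import robot
robot.finish_job();print(robot.observe()['time_s'])"
```

```text
disc centroid [521.7   4.7  20.3] plane slope [-0.011 -0.005] z 20.32 n 1784
plate slope [ 0.    -0.001] z 19.4
disc centroid [521.3   0.7  20.4] plane slope [ 0.002 -0.   ] z 20.42 n 701
plate slope [-0.001 -0.001] z 19.39
the job is handed in; nothing more can be done
the job is handed in; nothing more can be done
```

I pushed the disc into the recess with the fingertips, then pushed the swing arm by its pin until it stopped over the disc. The gripper then backed clear and I handed the job in at about 19 s.

- **Disc:** it is seated. By wrist depth its top lies flat, about 1.0 mm above the plate (1 mm expected). One fit of the visible surface with a wider mask showed a slope of 0.016. With a smaller mask the slope was 0.002 or less, so I put it down to edge pixels.
- **Swing arm:** it did not move further under a 7 N push. The camera puts it at 90.7° (by the pin) and 91.5° (by the red bar), against 90° for the stop. The tool position suggested 88°, which is within the roughly 2 mm uncertainty of where the fingers touched the pin.
- **Other things:** the collar measured within about 1 mm of its starting place. I did not measure the bench items again, and nothing touched them.

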